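# Drain the stir bars into the tote's spout corner

## Task

Take the tote of rinsed stir bars by its handle, draw it out from under the low shelf without jamming it against the shelf, and carry it to the white dish. Tilt it so that all four stir bars slide together into the corner with the drain spout, that corner being lowest and a few centimetres above the middle of the dish, touching nothing. Finish while still holding the tote tilted there in the gripper, with all the bars still inside it, and leave the glassware and the mortar where they stand.

Things in the scene. Friction and masses are not known exactly. Their poses are not given: they have to be found in the camera images.
- tote: Open grey plastic tote, 210 x 130 x 45 mm high, 4 mm thick, about 0.45 kg, loose. Origin: centre of its underside; x along the 210 mm length towards the spout end, y across towards the spout's side, z up. At the start its -x end lies 45 to 70 mm deep under the riser's shelf. A rigid handle arches over its middle: upright straps at the side walls, a straight black bar along y between them.
- tote_handle (a point): Middle of the tote's handle bar: tote frame (0, 0, 106) mm. The bar is 136 mm long (tote y), 12 mm wide (tote x: grasp across this) and 18 mm high, 97 to 115 mm above the tote's underside, flat sided. Axes as the tote.
- tote_corner (a point): The tote's inside corner with the drain spout, at the inner floor: tote frame (101, 61, 4) mm. The walls leave a slot under 9 mm wide here, too narrow for the stir bars, and a channel 14 mm wide, 16 mm high sticks out diagonally about 30 mm beyond this point, level with the floor. No other corner has one. Axes as the tote.
- riser: Low grey shelf, fixed: plate 190 mm wide, 260 deep, underside 62 mm, top 70 mm above the bench, on two side panels 170 mm apart inside. A blue hotplate stands on it 95 to 245 mm behind the front edge, top 168 mm above the bench. Origin: on the bench below the middle of the front edge; x points inwards under the shelf, y along the edge. The tote comes out along -x.
- dish: Round white drip dish, fixed on the bench: 170 mm across at the rim, 24 mm high. Origin: centre of its underside.
- bar1: White PTFE-coated stir bar, a stubby rod with round ends, 12 mm thick and 20 mm long, 10 g, loose on the tote's floor, slippery (friction about 0.13 on the floor and walls, so it slides down from a tilt of some 10 degrees). Origin: its centre; x along its length.
- bar2: White PTFE-coated stir bar, a stubby rod with round ends, 12 mm thick and 20 mm long, 10 g, loose on the tote's floor, slippery (friction about 0.13 on the floor and walls, so it slides down from a tilt of some 10 degrees). Origin: its centre; x along its length.
- bar3: White PTFE-coated stir bar, a stubby rod with round ends, 12 mm thick and 20 mm long, 10 g, loose on the tote's floor, slippery (friction about 0.13 on the floor and walls, so it slides down from a tilt of some 10 degrees). Origin: its centre; x along its length.
- bar4: White PTFE-coated stir bar, a stubby rod with round ends, 12 mm thick and 20 mm long, 10 g, loose on the tote's floor, slippery (friction about 0.13 on the floor and walls, so it slides down from a tilt of some 10 degrees). Origin: its centre; x along its length.
- beaker: Bystander: open glass beaker, 68 mm across, 95 mm high, loose on the bench, upright. Origin: centre of its underside.
- flask: Bystander: stoppered glass volumetric flask, 72 mm across at the belly, 170 mm high, loose on the bench, upright. Origin: centre of its underside.
- mortar: Bystander: white ceramic mortar bowl, 104 mm across, 55 mm high, loose on the bench, upright. Origin: centre of its underside.
Things that resemble listed ones, but are neither listed nor needed, are in the scene too. Of the things that look like the dish, take the one that is farthest to the robot's right at the start.

How it is judged:
On the way, in this order (a step that is already met when the one before it is completed fails the run):
1. the tote has been drawn out from under the shelf (x of tote in the frame of riser below -0.11 m), for 0.1 s.
2. the tote hangs in the gripper, clear of the bench (x of tote in the frame of riser below -0.11 m and height (world z) of tote above 0.06 m and contact force between the fingers and tote above 1 N), for 0.2 s.
At the end, for the whole second after the job is handed in: The fingers hold the tote at rest, tilted 15 to 57 degrees, touching neither shelf nor dish; its spout corner is within 50 mm (horizontally) of the dish centre and 35 to 150 mm above the bench; all four bars rest inside the tote, centres within 85 mm of that corner (x of tote in the frame of riser below -0.11 m and contact force between the fingers and tote above 1 N and horizontal distance between tote_corner and dish below 0.05 m and height (world z) of tote_corner between 0.035 and 0.15 m and angle between tote's own z axis and vertical between 0.26 and 1 rad and linear speed of each of tote, bar1, bar2, bar3, bar4 below 0.03 m/s and contact force between tote and dish below 0.2 N and contact force between tote and riser below 0.2 N and distance between each of bar1, bar2, bar3, bar4 and tote_corner below 0.085 m and z of bar1 in the frame of tote between 0.004 and 0.045 m and z of bar2 in the frame of tote between 0.004 and 0.045 m and z of bar3 in the frame of tote between 0.004 and 0.045 m and z of bar4 in the frame of tote between 0.004 and 0.045 m); the arm keeps its last pose, push and grip.
It fails at once if the beaker is pushed or knocked more than 25 mm from its place (distance of beaker from where it was at the start of the episode above 0.025 m).
It fails at once if the flask is pushed or knocked more than 25 mm from its place (distance of flask from where it was at the start of the episode above 0.025 m).
It fails at once if the mortar is pushed or knocked more than 25 mm from its place (distance of mortar from where it was at the start of the episode above 0.025 m).
It fails at once if the tote is forced against the riser shelf (over 15 N) (contact force between tote and riser above 15 N).
It also fails if it takes over 42 s, if anything falls off the work surface, if the arm or the gripper's body presses on something with over 40 N, if the wrist force passes 120 N, or if a joint passes its speed limit or range.

## Robot

A 7-joint arm with a two-finger parallel gripper is mounted at the origin on the work surface. World frame = base frame: x ahead of the robot, y to its left, z up, the work surface at z = 0. Lengths are in m, angles in rad, forces in N, time in s.
With the tool pointing down it reaches from about 0.4 to 0.85 m from the base axis. Payload 10.4 kg.
Tool frame: the origin (TCP) lies at the very end of the fingers, on their centre line; the grasp point (between the pads) lies ctrl.pinch_z behind it (ctrl.pinch_z is the distance from the TCP to the grasp point, in m); z points along the fingers, y is the line along which they close (so a half turn about z gives the same grasp; the last joint's range is limited). The gripper opens to 85 mm and grips with 20 to 120 N. Pads are 22 mm wide; open, the fingers measure 114 mm over their backs; the gripper's body (76 mm by 85 mm) begins 54 mm behind the grasp point. The pads swing forward as they close: fully open they stand 13 mm farther back than shut.
Start: joints at [-1.128, 0.332, -0.065, 1.46, 0.022, 1.35, -0.088], TCP at [0.281, 0.558, 0.231] pointing down, gripper open.
Joint ranges: [-2.6, 2.6], [-0.5, 2.12], [-1.47, 1.34], [0.16, 2.42], [-1.27, 4.41], [0.06, 2.06], [-2.6, 2.6]. Speed limits (rad/s): [2.22, 2.22, 2.79, 2.79, 3.14, 3.14, 3.14].

## Interface

Orientations are given as a unit quaternion [w, x, y, z].
In Python, from bench import ctrl, imaging, close_job, nets gives the robot as it stands. The module is installed in compiled form; this text tells all that it offers.
- The arm moves only by the shell command python3 -m inch 'ROWS'. ROWS is JSON, a list of rows, each an object of numbers: "wx", "wy", "wz": the turn, a rotation vector about the tool's x, y, z in degrees; "dx", "dy", "dz": the shift along the tool's x, y, z in m; "grip": the gripper command: -1 is fully open, 1 is shut, values between are in proportion. In form: [{"wx": .., "wy": .., "wz": .., "dx": .., "dy": .., "dz": .., "grip": ..}, ...]. A call has 1 to 20 rows; each row is the pose to reach, as a shift and turn from the pose commanded when the call began, along the tool's axes at that moment; what a row does not reach only later rows make up. A row lasts 1/10 s, in which the tool goes at most 50 mm and 8.59 degrees, less where a joint would pass 70% of its speed; a pose out of reach is approached as far as the arm can. A call with a gripper value outside its range is refused whole. The fingers move at their own pace and stop on an object; the grip force is fixed at half the most. Time passes only in rows, so rows that repeat a pose let the fingers close. It gives the time, the measured TCP pose, the force, the opening and the grip force at its end, in the units of the state.
- ctrl.get_state(): the state, without advancing time (a new reading comes with each control period).
- imaging.get_image(name): name is "scene" or "top" or "wrist"; returns the picture (400x640x3 uint8, blue, green, red); there is no depth.
- imaging.calibration(name): a dict with "fx", "fy", "cx", "cy" (pixels), "dist" ([k1, k2, p1, p2, k3] as OpenCV has them; the pictures are not rectified), "xyz" and "rotation" of the camera in the world. Camera axes: x right, y down, z forward; pixel columns grow to the right and rows downward; lengths in m; the calibration is good to about 2 mm. A picture is of the moment at which its call begins: read the wrist's pose just before it. calibration takes no time and is no camera call; for the wrist camera it gives the pose at the moment of the call.
- close_job(): hands the job in; it is judged then, once.
Trained networks look in the newest picture that a camera, given by its name, has taken for a name from the list of things; names that differ only in an ending like _2 or _b are one class to them, and where a whole thing is asked for, a point or a joint stands for the part that bears it (a point fixed in the world has none). Each returns a list of dicts, best first, with "confidence" (0 to 1); they miss things now and then, are a little off and sometimes report something else, mostly with a low value. They report only what shows in the picture. A call takes as long as a camera call. They do not tell look-alikes from the thing itself.
- nets.trace(camera, query): "mask" (400x640 bool, what is visible of it) and "bbox" ([left, top, right, bottom] in pixels, round what is visible of it).
- nets.mark_of(camera, query): "xy" ([column, row] in pixels: a listed point, or the origin of a listed thing).
The state is a dict: "clock": time; "joint_pos": joint angles; "joint_velocities": joint speeds; "joint_torque": joint torques, N m; "tool_pos": TCP position; "tcp_rot": TCP orientation; "wrist_force": force on the tool from outside, world axes, zero at the start; "torque": the same for the moment, N m; "opening": opening from 0.0 (shut) to 1.0 (fully open); "grip_force": force on a finger pad.
Only numpy, scipy, OpenCV 4.12 (cv2) and the standard library are available. Lean on these libraries where they do the work, as an engineer would, in place of code of your own. Each camera call takes 0.05 s, during which the arm holds its last target. There are 200 camera calls.

## Working session

There is one attempt and no reset: what is moved stays moved. The work goes in short steps, Python scripts to look and compute and a shell command to move; the robot and the scene stay as the last step left them, time stands still between calls to the robot, and variables do not carry over. Pictures are saved under pics/ and viewed, at most 10 in all, crops included, and the job is handed in when it is done.

```bash
mkdir -p pics; cat > h.py <<'E'
import numpy as np, cv2
from bench import ctrl, imaging, close_job, nets
from scipy.spatial.transform import Rotation as R
def Rm(c):
    r=np.array(c["rotation"],float)
    return r if r.shape==(3,3) else R.from_quat(r,scalar_first=True).as_matrix()
def ray(c,uv):
    K=np.array([[c["fx"],0,c["cx"]],[0,c["fy"],c["cy"]],[0,0,1]])
    p=cv2.undistortPoints(np.array([[uv]],float),K,np.array(c["dist"],float))[0,0]
    return np.array(c["xyz"]),Rm(c)@np.array([p[0],p[1],1])
def at_z(c,uv,z):
    o,d=ray(c,uv); return o+d*(z-o[2])/d[2]
def proj(c,P):
    K=np.array([[c["fx"],0,c["cx"]],[0,c["fy"],c["cy"]],[0,0,1]])
    r=Rm(c).T; return cv2.projectPoints(np.array(P,float).reshape(-1,3),cv2.Rodrigues(r)[0],-r@np.array(c["xyz"]),K,np.array(c["dist"],float))[0][:,0]
E
python3 - <<'E'
from h import *
print(ctrl.get_state(),ctrl.pinch_z)
for n in("top","scene"):
    im=imaging.get_image(n);cv2.imwrite(f"pics/{n}0.png",im);c=imaging.calibration(n);print(n,c)
    for q,z in(("tote_handle",.106),("tote_corner",.004),("tote",0),("riser",0),("dish",0),("beaker",0),("flask",0),("mortar",0)):
        for d in nets.mark_of(n,q)[:4]:
            print(q,np.round(d["xy"]),round(d["confidence"],2),np.round(at_z(c,d["xy"],z),3))
E
```

```text
{'clock': 0.0, 'joint_pos': array([-1.12761957,  0.33288888, -0.06468965,  1.46094311,  0.02158512,
        1.34987442, -0.08848391]), 'joint_velocities': array([ 0.00013007,  0.00026158,  0.00053875, -0.00106702,  0.00189979,
        0.00136052,  0.00100572]), 'joint_torque': array([ 1.67853054e-04, -6.25441575e+01,  4.92228940e-02, -3.91618180e+01,
        1.61839428e-02,  9.79283155e-03, -2.63737832e-06]), 'tool_pos': array([0.28053785, 0.55808844, 0.23050441]), 'tcp_rot': array([-1.37619704e-04,  2.30777125e-01,  9.73006380e-01, -6.96036594e-04]), 'wrist_force': array([-0.45804865,  0.07539152,  0.01687004]), 'torque': array([-0.05257157,  0.05641031,  0.0220919 ]), 'grip_force': 0.0, 'opening': 0.9996515797707001} 0.0187
top {'fx': 369.0172827622989, 'fy': 369.0172827622989, 'cx': 322.07978855548544, 'cy': 204.2815190092549, 'dist': array([-0.07294698,  0.        ,  0.        ,  0.        ,  0.        ]), 'xyz': array([ 0.4906102 , -0.00828685,  0.98430297]), 'rotation': array([ 0.00813062, -0.70151378,  0.71231413, -0.02051572])}
tote_handle [204. 212.] 0.92 [0.512 0.257 0.106]
[... 607 characters left out ...]
  ,  0.        ,  0.        ]), 'xyz': array([1.04458054, 0.45783785, 0.98881039]), 'rotation': array([-0.12861278,  0.36859689,  0.87301757, -0.29229336])}
tote_handle [441. 277.] 0.57 [0.523 0.297 0.106]
tote_handle [432. 263.] 0.56 [0.509 0.263 0.106]
tote_handle [275. 122.] 0.3 [ 0.455 -0.275  0.106]
tote_corner [376. 267.] 0.72 [0.545 0.153 0.004]
tote [418. 284.] 0.56 [0.51 0.25 0.  ]
riser [435. 300.] 0.58 [0.517 0.302 0.   ]
dish [289. 215.] 0.8 [ 0.581 -0.097  0.   ]
dish [451. 211.] 0.68 [0.289 0.184 0.   ]
dish [342. 382.] 0.6 [0.791 0.277 0.   ]
beaker [209. 228.] 0.92 [ 0.744 -0.206  0.   ]
flask [286. 308.] 0.96 [0.757 0.081 0.   ]
mortar [271. 123.] 0.92 [ 0.393 -0.369  0.   ]
```

View pics/top0.png

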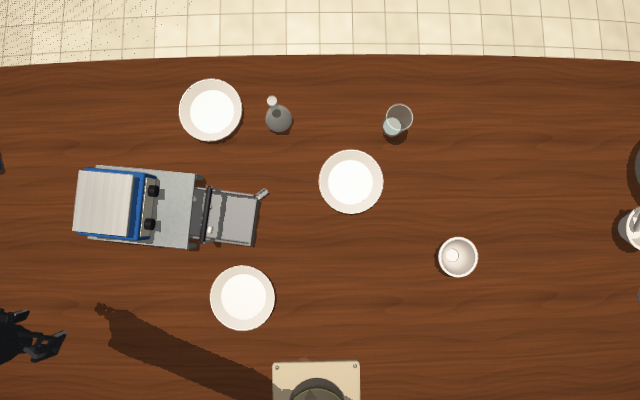

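View pics/scene0.png

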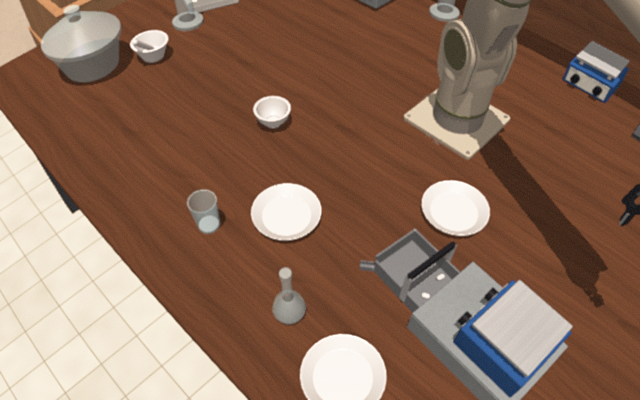

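The top picture shows three dishes, at (211,110), (349,182) and (243,298). The robot's right is -y, so (349,182), y≈-0.10, is the one meant. The tote sits at (230,217) with its spout at (262,194), drawn out toward -y. Next is a model overlay to refine the tote's pose and confirm both.

```bash
python3 - <<'E'
from h import *
c=imaging.calibration("top");im=cv2.imread("pics/top0.png")
a,b=at_z(c,(196,174),.07),at_z(c,(187,249),.07);e=a-b
print("riser edge",a,b,"mid",(a+b)/2,"ang",np.degrees(np.arctan2(e[1],e[0])))
imaging.get_image("top");imaging.get_image("scene")
for n in("top","scene"):
    for d in nets.trace(n,"tote_handle")[:1]: print(n,d["bbox"],d["confidence"])
# fit tote pose from both cameras' marks
from scipy.optimize import least_squares
cs=imaging.calibration("scene")
obs=[(c,(101,61,4),(253,197)),(c,(0,0,106),(204,212)),(cs,(101,61,4),(376,267)),(cs,(0,0,106),(432,263)),(c,(105,65,45),(259,195)),(c,(105,-65,45),(253,246))]
def T(p,P): return np.array([p[0],p[1],0])+R.from_euler("z",p[2]).apply(np.array(P)/1000)
f=lambda p:np.concatenate([proj(k,T(p,P))[0]-uv for k,P,uv in obs])
s=least_squares(f,[.51,.255,-1.57],x_scale=[.1,.1,1],loss="soft_l1");p=s.x;print(p,np.degrees(p[2]),f(p).round(1))
Z=4
big=cv2.resize(im[90:290,150:400],None,fx=3,fy=3,interpolation=cv2.INTER_CUBIC)
L=[[(-105,-65,45),(105,-65,45),(105,65,45),(-105,65,45)],[(-6,-68,115),(6,-68,115),(6,68,115),(-6,68,115)]]
for l in L:
    q=((proj(c,[T(p,P) for P in l])-[150,90]+.5)*3).astype(np.int32); cv2.polylines(big,[q],True,(0,255,0),1)
cv2.imwrite("pics/crop1.png",big)
E
```

```text
riser edge [0.60790874 0.28900911 0.07      ] [0.42158679 0.31211329 0.07      ] mid [0.51474776 0.3005612  0.07      ] ang -7.068675002206625
top [188.7, 185.5, 265.9, 245.3] 0.85
scene [359.4, 227.6, 457.3, 312.8] 0.7
[ 0.50857009  0.259755   -1.74423399] -99.9372458356204 [ 3.   0.4 -0.7  1.4 -3.   0.5 -0.9 -1.1 -3.8  0.1 -6.2 -0.4]
```

View pics/crop1.png

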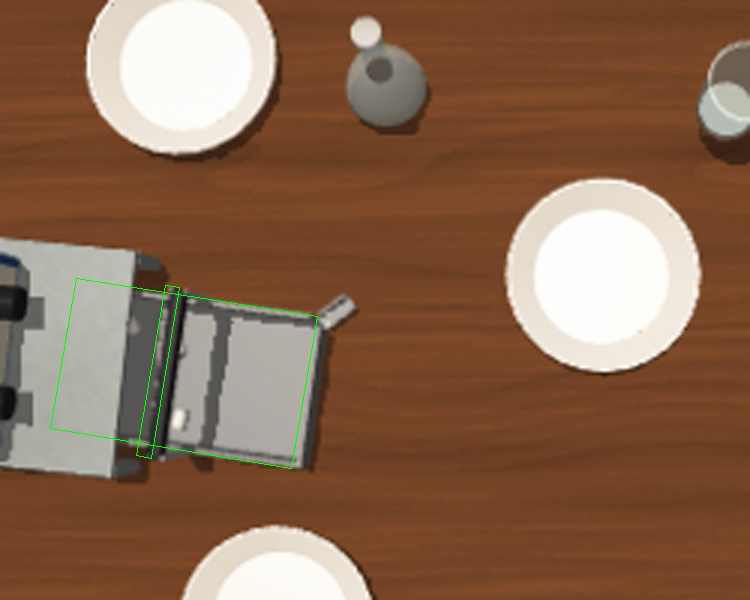

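The crop confirms the dish at crop (603,275), the rightmost, and the tote with its spout. The fitted bar is about 4 px to the left of the real black bar, which runs (183,291)-(163,452). I'll refit with hand-read points.

```bash
cat >> h.py <<'E'
def T(p,P): return np.array([p[0],p[1],0])+R.from_euler("z",p[2]).apply(np.array(P)/1000)
def move(p_tcp,x_axis_y,s=None):
    "shift/turn from present pose to TCP p, pointing down, tool y along heading (rad)"
    s=s or ctrl.get_state();r=R.from_quat(s["tcp_rot"],scalar_first=True)
    y=np.array([np.cos(x_axis_y),np.sin(x_axis_y),0]);z=np.array([0,0,-1.])
    best=min((R.from_matrix(np.c_[np.cross(k*y,z),k*y,z]) for k in(1,-1)),key=lambda t:(r.inv()*t).magnitude())
    return r.inv().apply(np.array(p_tcp)-s["tool_pos"]),np.degrees((r.inv()*best).as_rotvec())
E
python3 - <<'E'
from h import *
from scipy.optimize import least_squares
c=imaging.calibration("top");cs=imaging.calibration("scene")
g=lambda u,v:(150+u/3,90+v/3)
obs=[(c,(105,65,45),g(319,317)),(c,(105,-65,45),g(299,467)),(c,(0,68,106),g(180,292)),(c,(0,-68,106),g(160,454)),(cs,(0,68,106),(408,276)),(cs,(0,-68,106),(455,246)),(cs,(101,61,4),(376,267))]
f=lambda p:np.concatenate([proj(k,T(p,P))[0]-uv for k,P,uv in obs])
p=least_squares(f,[.51,.255,-1.57],x_scale=[.1,.1,1],loss="soft_l1").x
print(p,np.degrees(p[2]),f(p).round(1))
print("dish",at_z(c,g(603,275),.02))
h=T(p,(0,0,106))
for z in (.2,.106-ctrl.pinch_z): print(move([h[0],h[1],z],p[2]))
E
```

```text
[ 0.50410821  0.25629464 -1.71903051] -98.49319301773575 [-0.3  0.1 -0.7  0.8 -1.2 -0.3 -2.6  2.2 -0.8  1.3 -1.4 -3.2 -3.3 -0.6]
dish [ 0.58790695 -0.10241336  0.02      ]
(array([-0.33531323, -0.1696198 ,  0.03129594]), array([ 4.36537251e-03, -5.68951481e-04, -1.81968440e+01]))
(array([-0.33531569, -0.16962807,  0.14399594]), array([ 4.36537251e-03, -5.68951481e-04, -1.81968440e+01]))
```

```bash
python3 -m inch '[{"dx":-0.335,"dy":-0.17,"dz":0.0,"wz":-18.2,"grip":-1},{"dx":-0.335,"dy":-0.17,"dz":0.0,"wz":-18.2,"grip":-1},{"dx":-0.335,"dy":-0.17,"dz":0.0,"wz":-18.2,"grip":-1},{"dx":-0.335,"dy":-0.17,"dz":0.0,"wz":-18.2,"grip":-1},{"dx":-0.335,"dy":-0.17,"dz":0.0,"wz":-18.2,"grip":-1},{"dx":-0.335,"dy":-0.17,"dz":0.0,"wz":-18.2,"grip":-1},{"dx":-0.335,"dy":-0.17,"dz":0.0,"wz":-18.2,"grip":-1},{"dx":-0.335,"dy":-0.17,"dz":0.0,"wz":-18.2,"grip":-1},{"dx":-0.335,"dy":-0.17,"dz":0.02,"wz":-18.2,"grip":-1},{"dx":-0.335,"dy":-0.17,"dz":0.02,"wz":-18.2,"grip":-1},{"dx":-0.335,"dy":-0.17,"dz":0.02,"wz":-18.2,"grip":-1},{"dx":-0.335,"dy":-0.17,"dz":0.02,"wz":-18.2,"grip":-1}]'
python3 - <<'E'
from h import *
c=imaging.calibration("wrist");im=imaging.get_image("wrist");s=ctrl.get_state()
print(s["tool_pos"],s["joint_pos"],c)
for d in nets.mark_of("wrist","tote_handle")[:2]: print(d["xy"],d["confidence"],at_z(c,d["xy"],.106))
p=[.5041,.2563,-1.719]
for l in [[(-105,-65,45),(105,-65,45),(105,65,45),(-105,65,45)],[(-6,-68,115),(6,-68,115),(6,68,115),(-6,68,115)]]:
    q=proj(c,[T(p,P) for P in l]);print(q.round());cv2.polylines(im,[q.astype(np.int32)],True,(0,255,0),1)
cv2.imwrite("pics/w1.png",im)
E
```

```text
[0.28070809 0.55843458 0.23133197] [-1.12760387  0.33220513 -0.06468285  1.46010483  0.02160135  1.34990592
 -0.08849194] {'fx': 325.8278616931903, 'fy': 325.8278616931903, 'cx': 322.87009532041327, 'cy': 199.38081427999225, 'dist': array([-0.00518159,  0.        ,  0.        ,  0.        ,  0.        ]), 'xyz': array([0.21135518, 0.59374607, 0.37344984]), 'rotation': array([0.12939921, 0.84160291, 0.51819917, 0.08018725])}
[[251. 362.]
 [103. 402.]
 [149. 468.]
 [287. 434.]]
[[151. 434.]
 [141. 436.]
 [195. 514.]
 [204. 512.]]$[0]: bad value
```

View pics/w1.png

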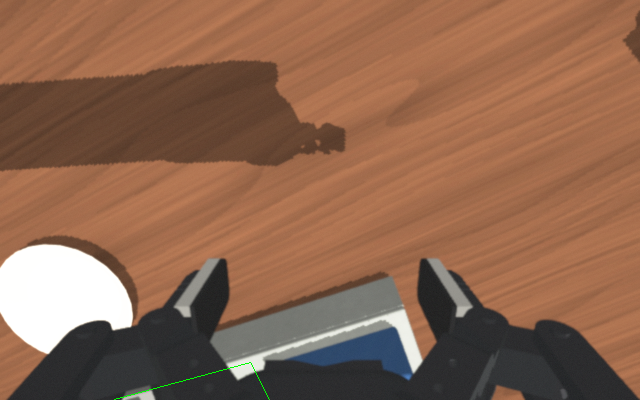

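The call was refused and the arm has not moved; the wrist picture still shows bench and the riser at the bottom (300,320). Rows probably need all seven keys.

```bash
python3 -m inch '[{"wx":0,"wy":0,"wz":-18.2,"dx":-0.335,"dy":-0.17,"dz":0,"grip":-1},{"wx":0,"wy":0,"wz":-18.2,"dx":-0.335,"dy":-0.17,"dz":0,"grip":-1},{"wx":0,"wy":0,"wz":-18.2,"dx":-0.335,"dy":-0.17,"dz":0,"grip":-1},{"wx":0,"wy":0,"wz":-18.2,"dx":-0.335,"dy":-0.17,"dz":0,"grip":-1},{"wx":0,"wy":0,"wz":-18.2,"dx":-0.335,"dy":-0.17,"dz":0,"grip":-1},{"wx":0,"wy":0,"wz":-18.2,"dx":-0.335,"dy":-0.17,"dz":0,"grip":-1},{"wx":0,"wy":0,"wz":-18.2,"dx":-0.335,"dy":-0.17,"dz":0,"grip":-1},{"wx":0,"wy":0,"wz":-18.2,"dx":-0.335,"dy":-0.17,"dz":0,"grip":-1},{"wx":0,"wy":0,"wz":-18.2,"dx":-0.335,"dy":-0.17,"dz":0.02,"grip":-1},{"wx":0,"wy":0,"wz":-18.2,"dx":-0.335,"dy":-0.17,"dz":0.02,"grip":-1},{"wx":0,"wy":0,"wz":-18.2,"dx":-0.335,"dy":-0.17,"dz":0.02,"grip":-1}]' && python3 - <<'E'
from h import *
c=imaging.calibration("wrist");im=imaging.get_image("wrist");s=ctrl.get_state()
print(s["tool_pos"],s["joint_pos"])
for d in nets.mark_of("wrist","tote_handle")[:2]: print(d["xy"],d["confidence"],at_z(c,d["xy"],.106))
p=[.5041,.2563,-1.719]
for l in [[(-105,-65,45),(105,-65,45),(105,65,45),(-105,65,45)],[(-6,-68,115),(6,-68,115),(6,68,115),(-6,68,115)]]:
    q=proj(c,[T(p,P) for P in l]);print(q.round().tolist());cv2.polylines(im,[q.astype(np.int32)],True,(0,255,0),1)
cv2.imwrite("pics/w2.png",im)
E
```

```text
clock: 2.3
tool_pos: [0.5031, 0.2567, 0.2114]
tcp_rot: [-0.0, 0.073, 0.997, -0.0]
wrist_force: [-0.9, 0.1, -0.0]
opening: 1.002
grip_force: 0.0
[0.50325933 0.25709187 0.21190106] [-0.65453529  0.2089434   0.11715663  1.65860139 -0.0257622   1.27521563
  0.89179019]
[322.4, 204.4] 0.92 [0.5077243  0.25639787 0.106     ]
[367.8, 175.0] 0.46 [0.48910243 0.29491702 0.106     ]
[[436.0, 112.0], [207.0, 112.0], [221.0, 242.0], [423.0, 242.0]]
[[330.0, 113.0], [313.0, 113.0], [314.0, 281.0], [329.0, 281.0]]
```

View pics/w2.png

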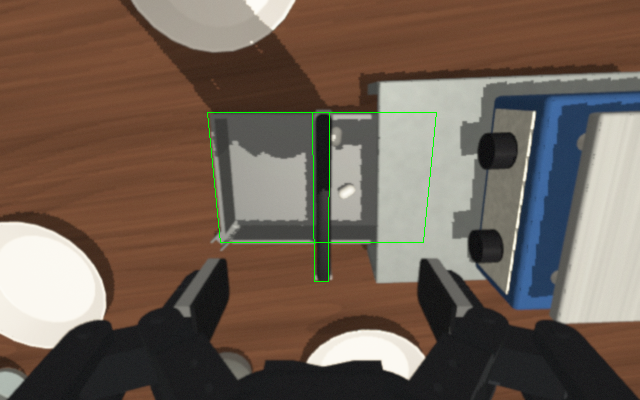

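The overlay fits the black bar (x 315-331) to about 1 mm, and two bars show at (336,137) and (346,190). Descending and gripping.

```bash
python3 -m inch '[{"wx":0,"wy":0,"wz":0,"dx":0,"dy":0,"dz":0.045,"grip":-1},{"wx":0,"wy":0,"wz":0,"dx":0,"dy":0,"dz":0.08,"grip":-1},{"wx":0,"wy":0,"wz":0,"dx":0,"dy":0,"dz":0.105,"grip":-1},{"wx":0,"wy":0,"wz":0,"dx":0,"dy":0,"dz":0.124,"grip":-1},{"wx":0,"wy":0,"wz":0,"dx":0,"dy":0,"dz":0.124,"grip":-1},{"wx":0,"wy":0,"wz":0,"dx":0,"dy":0,"dz":0.124,"grip":0},{"wx":0,"wy":0,"wz":0,"dx":0,"dy":0,"dz":0.124,"grip":1},{"wx":0,"wy":0,"wz":0,"dx":0,"dy":0,"dz":0.124,"grip":1},{"wx":0,"wy":0,"wz":0,"dx":0,"dy":0,"dz":0.124,"grip":1},{"wx":0,"wy":0,"wz":0,"dx":0,"dy":0,"dz":0.124,"grip":1},{"wx":0,"wy":0,"wz":0,"dx":0,"dy":0,"dz":0.124,"grip":1},{"wx":0,"wy":0,"wz":0,"dx":0,"dy":0,"dz":0.124,"grip":1},{"wx":0,"wy":0,"wz":0,"dx":0,"dy":0,"dz":0.124,"grip":1}]'
```

```text
clock: 3.7
tool_pos: [0.504, 0.2563, 0.088]
tcp_rot: [0.0, 0.074, 0.997, 0.0]
wrist_force: [-1.0, -0.4, 6.4]
opening: 0.127
grip_force: 59.7
```

```bash
python3 -m inch '[{"wx":0,"wy":0,"wz":0,"dx":0,"dy":0,"dz":-0.003,"grip":1},{"wx":0,"wy":0,"wz":0,"dx":0,"dy":-0.008,"dz":-0.005,"grip":1},{"wx":0,"wy":0,"wz":0,"dx":0,"dy":-0.022,"dz":-0.005,"grip":1},{"wx":0,"wy":0,"wz":0,"dx":0,"dy":-0.04,"dz":-0.005,"grip":1},{"wx":0,"wy":0,"wz":0,"dx":0,"dy":-0.06,"dz":-0.005,"grip":1},{"wx":0,"wy":0,"wz":0,"dx":0,"dy":-0.08,"dz":-0.005,"grip":1},{"wx":0,"wy":0,"wz":0,"dx":0,"dy":-0.1,"dz":-0.005,"grip":1},{"wx":0,"wy":0,"wz":0,"dx":0,"dy":-0.118,"dz":-0.005,"grip":1},{"wx":0,"wy":0,"wz":0,"dx":0,"dy":-0.13,"dz":-0.005,"grip":1},{"wx":0,"wy":0,"wz":0,"dx":0,"dy":-0.138,"dz":-0.005,"grip":1},{"wx":0,"wy":0,"wz":0,"dx":0,"dy":-0.14,"dz":-0.005,"grip":1},{"wx":0,"wy":0,"wz":0,"dx":0,"dy":-0.14,"dz":-0.012,"grip":1},{"wx":0,"wy":0,"wz":0,"dx":0,"dy":-0.14,"dz":-0.03,"grip":1},{"wx":0,"wy":0,"wz":0,"dx":0,"dy":-0.14,"dz":-0.055,"grip":1},{"wx":0,"wy":0,"wz":0,"dx":0,"dy":-0.14,"dz":-0.08,"grip":1},{"wx":0,"wy":0,"wz":0,"dx":0,"dy":-0.14,"dz":-0.105,"grip":1},{"wx":0,"wy":0,"wz":0,"dx":0,"dy":-0.14,"dz":-0.125,"grip":1},{"wx":0,"wy":0,"wz":0,"dx":0,"dy":-0.14,"dz":-0.138,"grip":1},{"wx":0,"wy":0,"wz":0,"dx":0,"dy":-0.14,"dz":-0.14,"grip":1}]'
python3 - <<'E'
from h import *
imaging.get_image("scene");im=imaging.get_image("top")
a=imaging.get_image("scene")
cv2.imwrite("pics/lift.png",np.vstack([a[120:400,150:590],im[90:330,150:590]]))
s=ctrl.get_state();r=R.from_quat(s["tcp_rot"],scalar_first=True)
print(s["joint_pos"])
# plan: grasp point -> tote frame; tool y = -tote x, tool z=-tote z, tool x = tote y*? 
X=-r.as_matrix()[:,1];Zt=-r.as_matrix()[:,2];Y=np.cross(Zt,X)
Rt=R.from_matrix(np.c_[X,Y,Zt]);print("tote axes",Rt.as_matrix().round(3))
dish=np.array([.588,-.1024])
for yaw in(0,-20,-40,-60):
  for th in(30,):
    Ry=R.from_euler("z",yaw,degrees=True)*Rt
    ax=Ry.apply(np.cross([0,0,1],np.array([101,61,0])/118.)) 
    Rn=R.from_rotvec(np.radians(th)*ax)*Ry
    g=np.r_[dish,.085]-Rn.apply(np.array([101,61,-102])/1000)   # grasp point
    rn=Rn*Rt.inv()*r; tcp=g+rn.apply([0,0,ctrl.pinch_z])
    print(yaw,"corner->",(g+Rn.apply([.101,.061,-.102])).round(3),"tcp",tcp.round(3),"toolz",rn.as_matrix()[:,2].round(2),"d",r.inv().apply(tcp-s["tool_pos"]).round(3),"w",np.degrees((r.inv()*rn).as_rotvec()).round(1))
E
```

```text
clock: 5.6
tool_pos: [0.4837, 0.1184, 0.229]
tcp_rot: [0.001, 0.074, 0.997, 0.001]
wrist_force: [-0.0, 0.5, -4.5]
opening: 0.128
grip_force: 58.7
[-0.50866079  0.04735927  0.18372258  1.80758427 -0.00903574  1.28870225
  1.10041069]
tote axes [[-0.147  0.989  0.001]
 [-0.989 -0.147  0.   ]
 [ 0.001 -0.001  1.   ]]
0 corner-> [ 0.588 -0.102  0.085] tcp [ 0.565 -0.046  0.216] toolz [-0.19  0.46 -0.87] d [-0.106 -0.15   0.01 ] w [-25.7  15.5  -0. ]
-20 corner-> [ 0.588 -0.102  0.085] tcp [ 0.585 -0.042  0.216] toolz [-0.02  0.5  -0.87] d [-0.125 -0.143  0.01 ] w [-28.1  10.9  19.5]
-40 corner-> [ 0.588 -0.102  0.085] tcp [ 0.606 -0.045  0.216] toolz [ 0.15  0.48 -0.87] d [-0.146 -0.142  0.01 ] w [-30.1   5.9  39.1]
-60 corner-> [ 0.588 -0.102  0.085] tcp [ 0.625 -0.054  0.216] toolz [ 0.3   0.4  -0.87] d [-0.166 -0.149  0.01 ] w [-31.4   0.7  58.6]
```

View pics/lift.png

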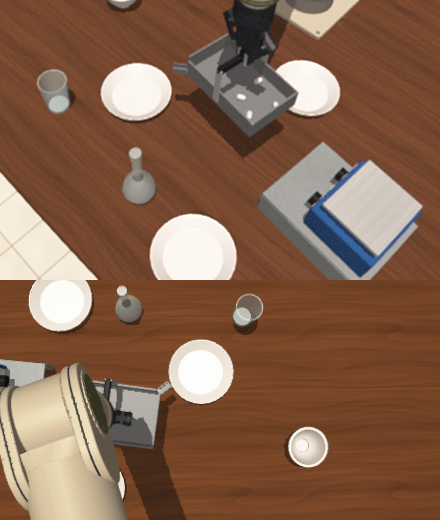

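The tote hangs level and clear of the bench with all four bars in it, at (240-275, 80-115) in the upper picture. Next I'll carry it to the dish with a raised margin, tilting gradually.

```bash
python3 -m inch '[{"wx":0,"wy":0,"wz":0,"dx":-0.008,"dy":-0.012,"dz":-0.005,"grip":1},{"wx":0,"wy":0,"wz":0,"dx":-0.022,"dy":-0.032,"dz":-0.015,"grip":1},{"wx":-3,"wy":2,"wz":0,"dx":-0.037,"dy":-0.053,"dz":-0.02,"grip":1},{"wx":-6,"wy":3.5,"wz":0,"dx":-0.052,"dy":-0.075,"dz":-0.025,"grip":1},{"wx":-9,"wy":5.5,"wz":0,"dx":-0.067,"dy":-0.096,"dz":-0.03,"grip":1},{"wx":-12,"wy":7,"wz":0,"dx":-0.082,"dy":-0.117,"dz":-0.03,"grip":1},{"wx":-15,"wy":9,"wz":0,"dx":-0.095,"dy":-0.135,"dz":-0.03,"grip":1},{"wx":-18,"wy":11,"wz":0,"dx":-0.104,"dy":-0.147,"dz":-0.03,"grip":1},{"wx":-20.5,"wy":12.5,"wz":0,"dx":-0.106,"dy":-0.15,"dz":-0.03,"grip":1},{"wx":-23,"wy":14,"wz":0,"dx":-0.106,"dy":-0.15,"dz":-0.03,"grip":1},{"wx":-25.7,"wy":15.5,"wz":0,"dx":-0.106,"dy":-0.15,"dz":-0.03,"grip":1},{"wx":-25.7,"wy":15.5,"wz":0,"dx":-0.106,"dy":-0.15,"dz":-0.03,"grip":1},{"wx":-25.7,"wy":15.5,"wz":0,"dx":-0.106,"dy":-0.15,"dz":-0.03,"grip":1},{"wx":-25.7,"wy":15.5,"wz":0,"dx":-0.106,"dy":-0.15,"dz":-0.03,"grip":1}]'
python3 - <<'E'
from h import *
s=ctrl.get_state();print(s["joint_pos"].round(2),s["tool_pos"],R.from_quat(s["tcp_rot"],scalar_first=True).as_matrix()[:,2])
out=[]
o=[]
for n in("top","scene"):
    im=imaging.get_image(n);c=imaging.calibration(n);out.append(im)
    for d in nets.mark_of(n,"tote_corner")[:2]:
        print(n,d["xy"],d["confidence"],at_z(c,d["xy"],.125)); 
    d=nets.mark_of(n,"tote_corner")
    if d:o.append(ray(c,d[0]["xy"]))
if len(o)==2:
    (a,u),(b,v)=o; t=np.linalg.lstsq(np.c_[u,-v],b-a,rcond=None)[0];print("tri",a+u*t[0],b+v*t[1])
a=cv2.resize(out[1][80:340,150:420],None,fx=2,fy=2);b=out[0][90:330,150:690]
cv2.imwrite("pics/tilt.png",a)
E
```

```text
clock: 7.15
tool_pos: [0.5657, -0.0458, 0.2572]
tcp_rot: [-0.117, 0.071, 0.963, 0.231]
wrist_force: [-0.3, 0.8, -4.7]
opening: 0.126
grip_force: 58.9
[-0.04  0.44  0.39  1.39 -0.54  1.7   1.8 ] [ 0.56574729 -0.04584375  0.25716503] [-0.19224899  0.46074357 -0.86646159]
top [350.1, 175.9] 0.56 [ 0.59090442 -0.09031641  0.125     ]
scene [281.6, 185.4] 0.8 [ 0.5946558  -0.09678236  0.125     ]
tri [ 0.59083602 -0.09026047  0.12558601] [ 0.59551709 -0.09572065  0.1266536 ]
```

View pics/tilt.png

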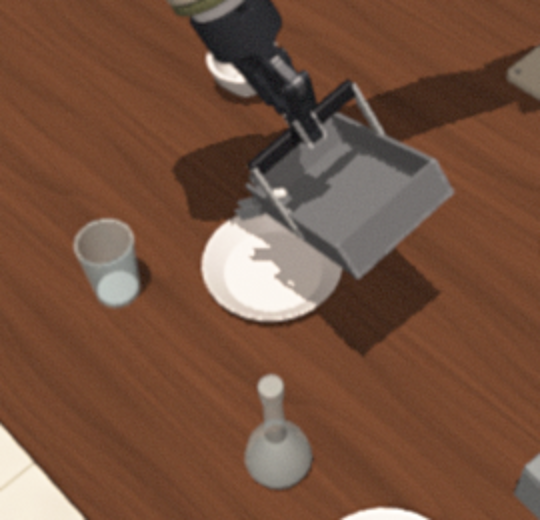

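Tilted 30°, with the corner triangulated at (0.593,-0.093,0.126). One bar shows by the spout at (278,193) and the rest of the floor is empty. Lowering slightly.

```bash
python3 - <<'E'
from h import *
s=ctrl.get_state();r=R.from_quat(s["tcp_rot"],scalar_first=True);print(r.inv().apply([-.004,-.006,-.04]))
E
```

```text
[-0.00695946 -0.02319613  0.03264209]
```

```bash
python3 -m inch '[{"wx":0,"wy":0,"wz":0,"dx":-0.0015,"dy":-0.005,"dz":0.007,"grip":1},{"wx":0,"wy":0,"wz":0,"dx":-0.004,"dy":-0.012,"dz":0.017,"grip":1},{"wx":0,"wy":0,"wz":0,"dx":-0.006,"dy":-0.019,"dz":0.027,"grip":1},{"wx":0,"wy":0,"wz":0,"dx":-0.007,"dy":-0.023,"dz":0.033,"grip":1},{"wx":0,"wy":0,"wz":0,"dx":-0.007,"dy":-0.023,"dz":0.033,"grip":1},{"wx":0,"wy":0,"wz":0,"dx":-0.007,"dy":-0.023,"dz":0.033,"grip":1},{"wx":0,"wy":0,"wz":0,"dx":-0.007,"dy":-0.023,"dz":0.033,"grip":1},{"wx":0,"wy":0,"wz":0,"dx":-0.007,"dy":-0.023,"dz":0.033,"grip":1},{"wx":0,"wy":0,"wz":0,"dx":-0.007,"dy":-0.023,"dz":0.033,"grip":1},{"wx":0,"wy":0,"wz":0,"dx":-0.007,"dy":-0.023,"dz":0.033,"grip":1}]'
python3 - <<'E'
from h import *
o=[];ims=[]
for n in("top","scene","wrist"):
    im=imaging.get_image(n);c=imaging.calibration(n);ims.append(im)
    for q in("tote_corner","bar1"):
        d=nets.mark_of(n,q)
        print(n,q,[(np.round(k["xy"]).tolist(),round(k["confidence"],2)) for k in d[:5]])
        if q=="tote_corner" and d and n!="wrist":o.append(ray(c,d[0]["xy"]))
if len(o)==2:
    (a,u),(b,v)=o; t=np.linalg.lstsq(np.c_[u,-v],b-a,rcond=None)[0];print("tri",a+u*t[0],b+v*t[1])
S=lambda i,y,x:cv2.resize(i[y:y+125,x:x+170],None,fx=4,fy=4,interpolation=cv2.INTER_CUBIC)[:,:]
a=cv2.resize(ims[1][140:240,230:360],(390,300),interpolation=cv2.INTER_CUBIC);b=cv2.resize(ims[0][130:230,260:390],(390,300),interpolation=cv2.INTER_CUBIC)
w=cv2.resize(ims[2],(480,300));cv2.imwrite("pics/end.png",np.vstack([np.hstack([a,b]),np.hstack([w,np.zeros((300,300,3),np.uint8)])]))
E
```

```text
clock: 8.45
tool_pos: [0.5618, -0.052, 0.2172]
tcp_rot: [-0.117, 0.071, 0.963, 0.231]
wrist_force: [0.1, -0.2, -4.5]
opening: 0.126
grip_force: 59.0
top tote_corner [([352.0, 181.0], 0.94)]
top bar1 []
scene tote_corner [([282.0, 191.0], 0.57)]
scene bar1 [([288.0, 187.0], 0.56)]
wrist tote_corner [([194.0, 284.0], 0.6)]
wrist bar1 [([258.0, 281.0], 0.74), ([205.0, 280.0], 0.62), ([200.0, 262.0], 0.57)]
tri [ 0.58280025 -0.0974427   0.09134004] [ 0.58911201 -0.10475312  0.09272156]
```

View pics/end.png

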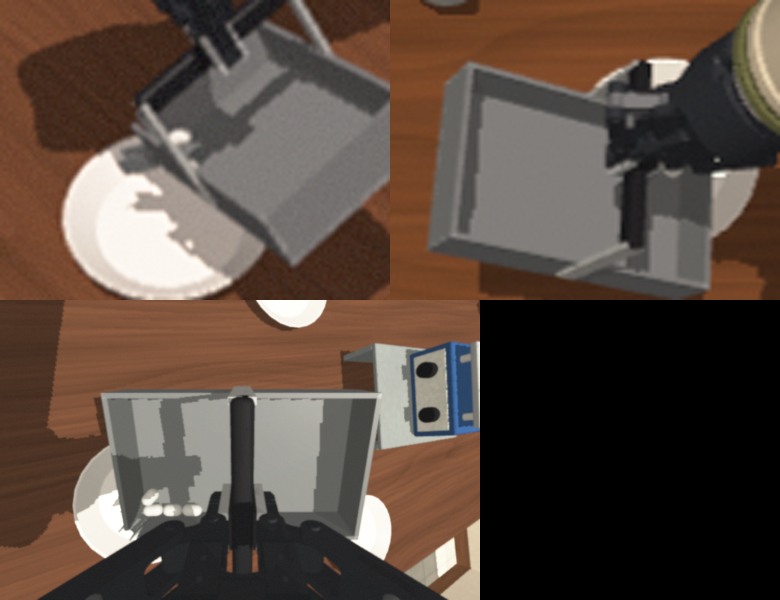

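The wrist view shows all four bars by the spout corner (about (145-200, 495-512) in the lower panel), the farthest roughly 60 mm from it. The corner is about 5 mm from the dish centre, 92 mm up, with everything at rest, so I'm handing in.

```bash
python3 -c "
from bench import close_job;print(close_job())"
```

```text
the job is handed in; nothing more can be done
None
```

I handed the job in at 8.5 s of the 42 s allowed; no verdict came back. The gripper holds the tote tilted about 30° with the spout corner about 92 mm above the bench, near the middle of the dish farthest to the robot's right, and all four bars are in that corner.

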